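# Clamp a glued board stack with the clamps from the rack

## Task

The circuit board standing in the holder has just been glued to its aluminium plate. Lift both spring clamps off their hooks and clip them over the board's top edge, one on each bare stretch either side of the raised connector, upright and square to the edge, with the jaw pads well down over the edge and pressing on both faces. Leave the T-handle driver on its hook and everything else where it stands.

Things in the scene. Friction and masses are not known exactly. Their poses are not given: they have to be found in the camera images.
- clamp_a: sprung clamp like a big clothes peg, black handles, steel jaws, 120 g; hangs jaws down by its axle across the two prongs of a double hook. The two clamps are alike. Origin: middle of the axle; y along the axle (12 mm thick, 68 mm long over its end discs), z up towards the handles, x square to the jaws. Stands 60 mm above and 50 mm below the axle
- clamp_b: sprung clamp like a big clothes peg, black handles, steel jaws, 120 g; hangs jaws down by its axle across the two prongs of a double hook. The two clamps are alike. Origin: middle of the axle; y along the axle (12 mm thick, 68 mm long over its end discs), z up towards the handles, x square to the jaws. Stands 60 mm above and 50 mm below the axle
- clamp_a_near (a joint): hinge of a clamp half, rad: 0 = jaws shut, 0.26 = handle squeezed fully in (stop), about 0.08 when the jaws hold the 8 mm board. 'near' is the half at the clamp's -x side, 'far' at its +x side
- clamp_a_far (a joint): hinge of a clamp half, rad: 0 = jaws shut, 0.26 = handle squeezed fully in (stop), about 0.08 when the jaws hold the 8 mm board. 'near' is the half at the clamp's -x side, 'far' at its +x side
- clamp_b_near (a joint): hinge of a clamp half, rad: 0 = jaws shut, 0.26 = handle squeezed fully in (stop), about 0.08 when the jaws hold the 8 mm board. 'near' is the half at the clamp's -x side, 'far' at its +x side
- clamp_b_far (a joint): hinge of a clamp half, rad: 0 = jaws shut, 0.26 = handle squeezed fully in (stop), about 0.08 when the jaws hold the 8 mm board. 'near' is the half at the clamp's -x side, 'far' at its +x side
- clamp_a_grip (a point): middle of the clamp between its handles, 45 mm above the axle. Two flat handles, 22 mm wide along y, from 10 to 60 mm above the axle; over their tops 60 mm along x when shut, 30 mm when squeezed fully (faces then parallel). Squeezing them together (about 10 N each) opens the jaws
- clamp_a_jaw (a point): between the jaw tips, 50 mm below the axle. Jaws 22 mm wide along y, pads 16 mm high (34 to 50 mm below the axle), 26 mm apart when squeezed fully; outside 30 mm over x when shut. The throat above the pads ends 9 mm under the axle
- clamp_b_grip (a point): middle of the clamp between its handles, 45 mm above the axle. Two flat handles, 22 mm wide along y, from 10 to 60 mm above the axle; over their tops 60 mm along x when shut, 30 mm when squeezed fully (faces then parallel). Squeezing them together (about 10 N each) opens the jaws
- clamp_b_jaw (a point): between the jaw tips, 50 mm below the axle. Jaws 22 mm wide along y, pads 16 mm high (34 to 50 mm below the axle), 26 mm apart when squeezed fully; outside 30 mm over x when shut. The throat above the pads ends 9 mm under the axle
- rack: open steel tool rack, fixed. Origin: on the table below the middle hanging place, front at -x. Foot 240 mm wide (y), x -30 to 100 mm, 10 mm thick; end posts and a crossbar at x 78 to 93 mm, 167 mm high. Three double hooks at y -80, 0, 80 mm: two carry the clamps, one the T-handle driver, which is which varies
- rack_hook (a point): middle of the axle place on the middle double hook, 160 mm above the table. Each double hook: two 8 mm prongs along the rack's x, 40 mm apart, tops 154 mm above the table, running from the crossbar to 24 mm in front of the axle, where they turn up by 16 mm
- board: green circuit board glued to an aluminium plate, standing upright in a dark holder, all fixed. 8 mm thick along x, 200 mm wide along y, top edge 100 mm above the table. Origin: on the table under the middle of that edge. Faces clear to 40 mm below the edge. Holder foot 100 (x) x 210 mm, 10 mm thick
- board_edge (a point): middle of the board's top edge. Here a black connector, 40 mm wide (y), 12 mm thick, rises 18 mm above the edge. On either side the edge is bare, from 20 to 100 mm off the middle
- tdriver: T-handle hex driver hanging on one of the double hooks: black bar 12 mm thick, 84 mm long along y, steel shaft down to 115 mm below. Origin: middle of the bar. A bystander: stays on its hook
- dispenser: white round dispenser bottle, 58 mm diameter, 180 mm tall, blue cap; stands between the rack and the board. A bystander. Origin: centre of its underside
- meter: black multimeter lying flat, 85 x 170 x 36 mm, near the robot. A bystander. Origin: centre of its underside
- spool: grey flanged solder spool standing upright, 56 mm diameter, 45 mm high. A bystander. Origin: centre of its underside
- jar: small amber jar with black lid, 42 mm diameter, 50 mm high, before the board. A bystander. Origin: centre of its underside
- cleaner: plain metal can, 46 mm diameter, 140 mm tall, behind the board. A bystander. Origin: centre of its underside
- tape_box: small cardboard box, 50 x 80 x 40 mm, before the rack. A bystander. Origin: centre of its underside
- screwdriver: screwdriver lying flat, 180 mm long, near the robot. A bystander. Origin: centre of its underside (its middle)
Things that resemble listed ones, but are neither listed nor needed, are in the scene too. What is shaped like the clamp_b but pink is not meant.

How it is judged (in metres and radians):
On the way, in this order (a step that is already met when the one before it is completed fails the run):
1. one clamp is lifted clear above its hook (height (world z) of any of clamp_a, clamp_b above 0.195 m), for 0.1 s.
2. one clamp is clipped on the board's edge and let go (((y of clamp_a in the frame of board between 0.034 and 0.092 m and x of clamp_a in the frame of board between -0.015 and 0.015 m and z of clamp_a in the frame of board between 0.108 and 0.139 m and angle between the y axis of clamp_a and the y axis of board, either way round below 0.2 rad and angle between clamp_a's own z axis and vertical below 0.25 rad and value of joint clamp_a_near between 0.03 and 0.16 rad and value of joint clamp_a_far between 0.03 and 0.16 rad and linear speed of clamp_a below 0.02 m/s and contact force between the fingers and clamp_a below 0.1 N) or (y of clamp_a in the frame of board between -0.092 and -0.034 m and x of clamp_a in the frame of board between -0.015 and 0.015 m and z of clamp_a in the frame of board between 0.108 and 0.139 m and angle between the y axis of clamp_a and the y axis of board, either way round below 0.2 rad and angle between clamp_a's own z axis and vertical below 0.25 rad and value of joint clamp_a_near between 0.03 and 0.16 rad and value of joint clamp_a_far between 0.03 and 0.16 rad and linear speed of clamp_a below 0.02 m/s and contact force between the fingers and clamp_a below 0.1 N) or (y of clamp_b in the frame of board between 0.034 and 0.092 m and x of clamp_b in the frame of board between -0.015 and 0.015 m and z of clamp_b in the frame of board between 0.108 and 0.139 m and angle between the y axis of clamp_b and the y axis of board, either way round below 0.2 rad and angle between clamp_b's own z axis and vertical below 0.25 rad and value of joint clamp_b_near between 0.03 and 0.16 rad and value of joint clamp_b_far between 0.03 and 0.16 rad and linear speed of clamp_b below 0.02 m/s and contact force between the fingers and clamp_b below 0.1 N) or (y of clamp_b in the frame of board between -0.092 and -0.034 m and x of clamp_b in the frame of board between -0.015 and 0.015 m and z of clamp_b in the frame of board between 0.108 and 0.139 m and angle between the y axis of clamp_b and the y axis of board, either way round below 0.2 rad and angle between clamp_b's own z axis and vertical below 0.25 rad and value of joint clamp_b_near between 0.03 and 0.16 rad and value of joint clamp_b_far between 0.03 and 0.16 rad and linear speed of clamp_b below 0.02 m/s and contact force between the fingers and clamp_b below 0.1 N))), for 0.2 s.
At the end, for the whole second after the job is handed in: One clamp on each side of the connector, 34-92 mm from mid-edge, within 15 mm of mid-plane, axle 8-39 mm above the edge, within 0.2 rad of the edge line and 0.25 rad of upright, jaw joints 0.03-0.16 rad (held open by the board), still, let go; driver and bystanders within 40 mm of their starts ((((y of clamp_a in the frame of board between 0.034 and 0.092 m and x of clamp_a in the frame of board between -0.015 and 0.015 m and z of clamp_a in the frame of board between 0.108 and 0.139 m and angle between the y axis of clamp_a and the y axis of board, either way round below 0.2 rad and angle between clamp_a's own z axis and vertical below 0.25 rad and value of joint clamp_a_near between 0.03 and 0.16 rad and value of joint clamp_a_far between 0.03 and 0.16 rad and linear speed of clamp_a below 0.02 m/s and contact force between the fingers and clamp_a below 0.1 N) and (y of clamp_b in the frame of board between -0.092 and -0.034 m and x of clamp_b in the frame of board between -0.015 and 0.015 m and z of clamp_b in the frame of board between 0.108 and 0.139 m and angle between the y axis of clamp_b and the y axis of board, either way round below 0.2 rad and angle between clamp_b's own z axis and vertical below 0.25 rad and value of joint clamp_b_near between 0.03 and 0.16 rad and value of joint clamp_b_far between 0.03 and 0.16 rad and linear speed of clamp_b below 0.02 m/s and contact force between the fingers and clamp_b below 0.1 N)) or ((y of clamp_a in the frame of board between -0.092 and -0.034 m and x of clamp_a in the frame of board between -0.015 and 0.015 m and z of clamp_a in the frame of board between 0.108 and 0.139 m and angle between the y axis of clamp_a and the y axis of board, either way round below 0.2 rad and angle between clamp_a's own z axis and vertical below 0.25 rad and value of joint clamp_a_near between 0.03 and 0.16 rad and value of joint clamp_a_far between 0.03 and 0.16 rad and linear speed of clamp_a below 0.02 m/s and contact force between the fingers and clamp_a below 0.1 N) and (y of clamp_b in the frame of board between 0.034 and 0.092 m and x of clamp_b in the frame of board between -0.015 and 0.015 m and z of clamp_b in the frame of board between 0.108 and 0.139 m and angle between the y axis of clamp_b and the y axis of board, either way round below 0.2 rad and angle between clamp_b's own z axis and vertical below 0.25 rad and value of joint clamp_b_near between 0.03 and 0.16 rad and value of joint clamp_b_far between 0.03 and 0.16 rad and linear speed of clamp_b below 0.02 m/s and contact force between the fingers and clamp_b below 0.1 N))) and distance of each of dispenser, meter, spool, jar, cleaner, tape_box, screwdriver, tdriver from where it was at the start of the episode below 0.04 m); the robot touches nothing.
It fails at once if a bystander or the T-handle driver is moved by more than 60 mm (distance of any of dispenser, meter, spool, jar, cleaner, tape_box, screwdriver, tdriver from where it was at the start of the episode above 0.06 m).
It also fails if it takes over 61 s, if anything falls off the work surface, if the arm or the gripper's body presses on something with over 40 N, if the wrist force passes 120 N, or if a joint passes its speed limit or range.

## Robot

A 6-joint arm with a two-finger parallel gripper is mounted at the origin on the work surface. World frame = base frame: x ahead of the robot, y to its left, z up, the work surface at z = 0. Lengths are in mm, angles in degrees, forces in N, time in s.
With the tool pointing down it reaches from about 300 to 850 mm from the base axis. Payload 4.2 kg.
Tool frame: the origin (TCP) lies midway between the tips of the shut fingers; the grasp point (between the pads) lies 19 mm behind it; z points along the fingers, y is the line along which they close (so a half turn about z gives the same grasp; the last joint's range is limited). The gripper opens to 91 mm and grips with 3 to 60 N. Pads are 32 mm wide; open, the fingers measure 118 mm over their backs; the gripper's body (76 mm by 178 mm) begins 60 mm behind the grasp point.
Start: joints at [-72.766, 18.312, 89.639, -0, 72.044, -1.146], TCP at [181.316, -545.681, 213.976] pointing down, gripper open.
Joint ranges: [-177.97, 177.97], [-48.28, 115.42], [12.27, 149.76], [-77.06, 257.06], [2.81, 150.46], [-146.56, 146.56]. Speed limits (degrees/s): [147.25, 147.25, 180, 180, 180, 180].

## Interface

Orientations are given as [roll, pitch, yaw] about the fixed x, y, z axes, in that order (R = Rz(yaw) Ry(pitch) Rx(roll)).
In Python, from workcell import env gives the robot as it stands.
- The arm moves only by the tool send_rows, never from a script. Its argument "steps" is a list that holds one entry, the list of rows, each a list of 5 numbers: the shift along the tool's x, y, z scaled (see below), then the turn about the tool's z scaled (see below), then the opening, from 0 (shut) to 1 (fully open). In form: [[[dx, dy, dz, yaw, fingers], ...]]. A call has 1 to 5 rows; each row shifts and turns the commanded pose from where the row before left it, along the tool's axes as they then stand; what a row does not reach is not made up. The controller multiplies each number of a shift by 0.04 m and each number of a turn by 0.12 rad. A row lasts 1/12 s, in which the tool goes at most 41.7 mm and 7.16 degrees, less where a joint would pass 70% of its speed; a pose out of reach is approached as far as the arm can. A call with a number of a shift or a turn outside -1 to 1 is refused whole. A call with a gripper value outside its range is refused whole. The fingers move at their own pace and stop on an object; "squeeze" is the grip in N (left out, the last holds). Time passes only in rows, so rows that do not move let the fingers close. It gives the time, the measured TCP pose, the force, the opening and the grip force at its end, in the units of the state.
- env.state(): the state, without advancing time (a new reading comes with each control period).
- env.grab_frame(name): name is "side" or "top"; returns a dict with "pixels" (384x512x3 uint8, red, green, blue), "depth" (384x512 float32, mm along the optical axis (not along the pixel's ray), 0 where there is no reading), "intrinsics" (3x3 intrinsics, pixels), "cam_to_world" (4x4, takes a point from camera to world coordinates). Camera axes: x right, y down, z forward; pixel columns grow to the right and rows downward; lengths in mm; the calibration is good to about 2 mm. A picture is of the moment at which its call begins.
- env.job_done(): hands the job in; it is judged then, once.
The state is a dict: "time_s": time; "qpos": joint angles; "qvel": joint speeds; "effort": joint torques, N m; "ee_pos": TCP position; "ee_rot": TCP orientation; "force": force on the tool from outside, world axes, zero at the start; "torque": the same for the moment, N m; "gripper_width": finger opening in mm; "gripper_force": force on a finger pad.
Only numpy, scipy, OpenCV 4.12 (cv2) and the standard library are available. Lean on these libraries where they do the work, as an engineer would, in place of code of your own. Each camera call takes 0.05 s, during which the arm holds its last target. There are 200 camera calls.

## Working session

There is one attempt and no reset: what is moved stays moved. The work goes in short steps, Python scripts to look and compute and a tool call to move; the robot and the scene stay as the last step left them, time stands still between calls to the robot, and variables do not carry over. Pictures are saved under pics/ and viewed, at most 10 in all, crops included, and the job is handed in when it is done.

Besides the shell and the picture viewer there is one more tool, called after ">>>" in YAML: its name, and indented under it one key for each argument. send_rows: Moves the arm, as the interface text tells. Shifts and turns lie within -1 to 1; 1 stands for 0.04 m of shift or 0.12 rad of turn. Its arguments: {"type":"object","properties":{"steps":{"type":"array"},"squeeze":{"type":"number"}},"required":["steps"]}

```bash
mkdir -p pics; ls
cat > h.py <<'E'
import numpy as np, cv2, pickle
from workcell import env
def grab(n,tag):
    f=env.grab_frame(n); pickle.dump(f,open(f'{tag}.pkl','wb'))
    return f
def save(f,name,crop=None,s=1.5):
    im=f['pixels'][:,:,::-1]
    if crop: a,b,c,d=crop; im=im[b:d,a:c]
    cv2.imwrite(f'pics/{name}.png',cv2.resize(np.ascontiguousarray(im),None,fx=s,fy=s,interpolation=cv2.INTER_CUBIC))
def cloud(f):
    K=f['intrinsics'];d=f['depth'].astype(float)
    v,u=np.mgrid[:d.shape[0],:d.shape[1]]
    p=np.stack([(u-K[0,2])/K[0,0]*d,(v-K[1,2])/K[1,1]*d,d,np.ones_like(d)],-1)
    w=(p@np.array(f['cam_to_world']).T)[...,:3]; w[d==0]=np.nan
    return w
E
python3 - <<'E'
from h import *
for n in('side','top'):
    f=grab(n,n+'0'); save(f,n+'0'); print(n,f['intrinsics'],np.round(f['cam_to_world'],3).tolist())
print(env.state())
E
```

```text
pics
side [[432.06193569   0.         250.36043624]
 [  0.         432.06193569 186.35589277]
 [  0.           0.           1.        ]] [[0.999, -0.017, 0.036, 429.442], [-0.038, -0.66, 0.75, -896.274], [0.011, -0.751, -0.66, 1032.915], [0.0, 0.0, 0.0, 1.0]]
top [[390.35395232   0.         258.67228157]
 [  0.         390.35395232 190.26714482]
 [  0.           0.           1.        ]] [[-0.017, -0.995, 0.1, 347.779], [-1.0, 0.017, -0.009, 95.025], [0.007, -0.1, -0.995, 1214.495], [0.0, 0.0, 0.0, 1.0]]
{'time_s': 0.1, 'qpos': array([-7.27663617e+01,  1.83466471e+01,  8.97002292e+01,  7.86344051e-04,
        7.20442961e+01, -1.14616629e+00]), 'qvel': array([-0.04614238, -0.01613177, -0.10999588,  0.0154775 ,  0.05080046,
        0.05055123]), 'effort': array([ 4.52720042e-04, -4.13331699e+01, -2.32510096e+01,  7.29586976e-02,
        4.21954854e-02, -4.91246135e-05]), 'ee_pos': array([ 181.17127866, -545.22485686,  213.21219369]), 'ee_rot': array([-1.79908861e+02, -2.57123434e-03,  1.83795595e+01]), 'force': array([-0.57916344, -0.68480602, -0.30881572]), 'torque': array([-0.03859061,  0.01559173, -0.00798415]), 'gripper_force': 0.0, 'gripper_width': 91.01861229450881}
```

View pics/side0.png

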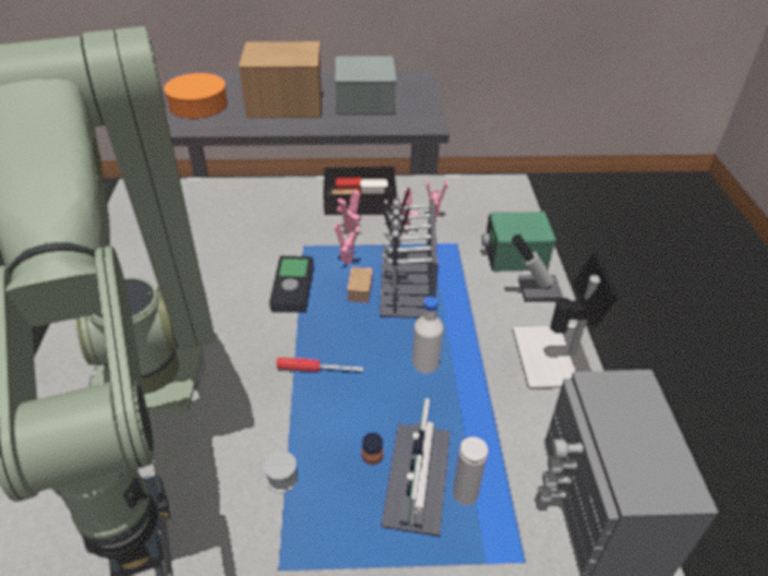

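View pics/top0.png

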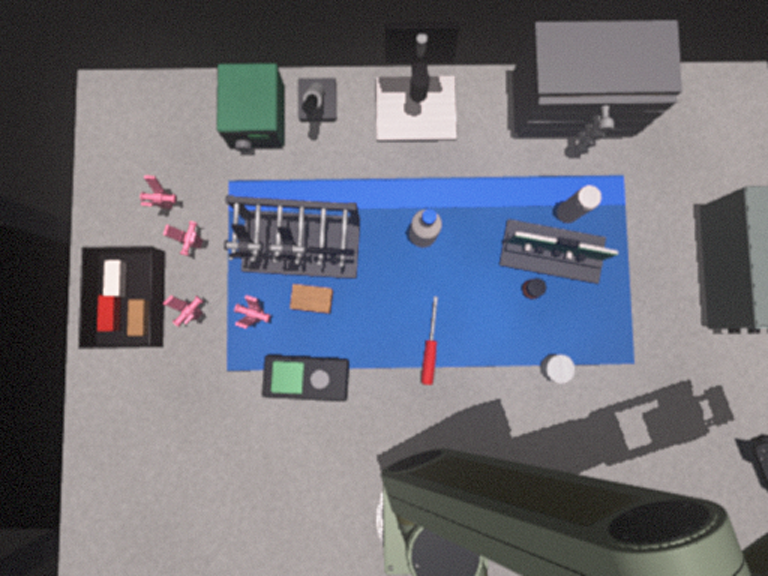

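The side view shows the rack at about (410,250) and the board at (420,470), both in the 768-wide picture. In the top view the rack is at (300,235) and the board at (560,248). The pink peg look-alikes are at (158,195), (185,235), (185,310) and (250,312). I'll enlarge the rack and board.

Run:
```python
from h import *
s=pickle.load(open('side0.pkl','rb'));t=pickle.load(open('top0.pkl','rb'))
def c(f,b,k):
    a,bb,cc,d=b; return cv2.resize(np.ascontiguousarray(f['pixels'][bb:d,a:cc,::-1]),None,fx=k,fy=k,interpolation=cv2.INTER_CUBIC)
A=c(t,(145,125,245,190),4);B=c(t,(325,135,425,190),4);C=c(s,(245,115,305,215),4);D=c(s,(250,260,320,360),4)
o=np.zeros((560,800,3),np.uint8)
o[:260,:400]=A;o[270:490,:400]=B;C=C[:400];o[:400,410:650]=C
cv2.imwrite('pics/m1.png',o);
```

```text
(no output)
```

View pics/m1.png

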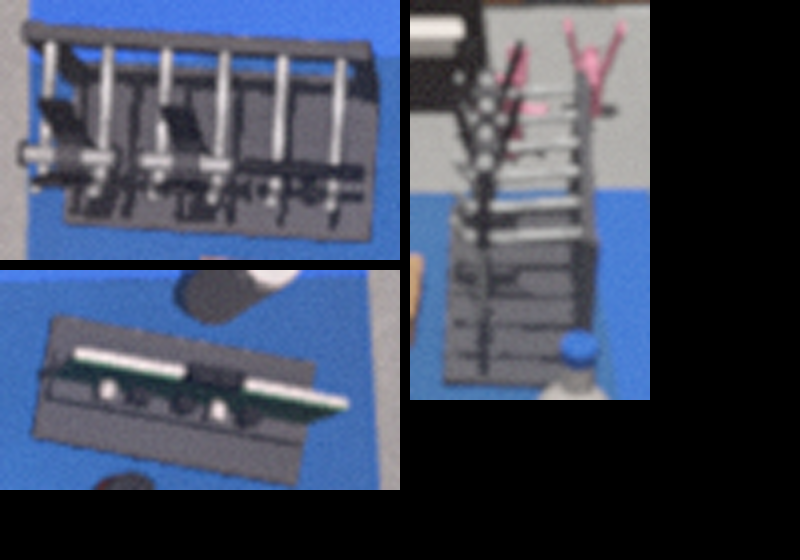

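Candidates: black-handled steel clamps on the left hook (top px ~(161,164)) and the middle hook (~(192,165)). Rejected: the T-driver, a plain black bar (~(220,168)), and the four pink pegs. The crop shows the steel axle and black handles on the two I've chosen. Next I'll measure.

```bash
cat >> h.py <<'E'
def ray(f,u,v,z):
    K=f['intrinsics'];T=np.array(f['cam_to_world']);d=T[:3,:3]@np.array([(u-K[0,2])/K[0,0],(v-K[1,2])/K[1,1],1]);o=T[:3,3]
    return o+d*(z-o[2])/d[2]
E
python3 - <<'E'
from h import *
t=pickle.load(open('top0.pkl','rb'));s=pickle.load(open('side0.pkl','rb'))
P=lambda x,y:(145+(x-1.5)/4,125+(y-1.5)/4)
Q=lambda x,y:(325+(x-1.5)/4,135+(y-270-1.5)/4)
def show(n,f,u,v,z): print(n,np.round(ray(f,u,v,z)[:2],1))
for n,x,y,z in [('barL',25,30,167),('barR',370,47,167),('A axL',20,155,162),('A axR',116,160,162),('B axL',140,160,162),('B axR',232,163,162),('drL',238,168,162),('drR',362,174,162)]+[(f'prong back{i}',x,y,154) for i,(x,y) in enumerate([(50,45),(108,50),(167,55),(224,55),(284,58),(342,62)])]+[(f'prong tip{i}',x,y,170) for i,(x,y) in enumerate([(36,188),(97,192),(155,198),(215,203),(277,205),(333,210)])]:
    show(n,t,*P(x,y),z)
for n,x,y,z in [('edgeL',75,355,100),('edgeR',347,404,100),('conL',185,370,118),('conR',246,380,118)]: show(n,t,*Q(x,y),z)
for nm,f in(('top',t),('side',s)):
    w=cloud(f)
    for nm2,c,r,lo,hi in(('board',ray(t,*Q(212,375),100),130,85,103),):
        m=(np.hypot(w[...,0]-c[0],w[...,1]-c[1])<r)&(w[...,2]>lo)&(w[...,2]<hi)&(w[...,0]<c[0]+40)
        p=w[m]; vx,vy,x0,y0=cv2.fitLine(p[:,:2].astype(np.float32),cv2.DIST_HUBER,0,.01,.01).ravel()
        tt=(p[:,:2]-[x0,y0])@[vx,vy];print(nm,nm2,len(p),x0,y0,np.degrees(np.arctan2(vy,vx)),np.percentile(tt,[0,2,98,100]),np.median(p[:,2]), ((np.percentile(tt,1)+np.percentile(tt,99))/2*np.array([vx,vy])+[x0,y0]))
    c=ray(t,*P(180,130),160)
    m=(abs(w[...,0]-c[0])<80)&(abs(w[...,1]-c[1])<150)
    print('rack z hist',np.histogram(w[m][:,2],bins=np.arange(0,240,10))[0])
    m&=w[...,2]>175; p=w[m]; print('handles',len(p)); 
    k=p[np.argsort(p[:,1])]; print(np.round(k[::max(1,len(k)//25)]).tolist())
E
```

```text
barL [618.  377.6]
barR [602.5 142.1]
A axL [532.4 381.4]
A axR [527.9 316.1]
B axL [527.7 299.8]
B axR [524.6 237.2]
drL [521.1 233.2]
drR [515.6 148.8]
prong back0 [610.5 363.7]
prong back1 [606.3 323.7]
prong back2 [602.2 283. ]
prong back3 [601.6 243.6]
prong back4 [598.8 202.2]
prong back5 [595.3 162.2]
prong tip0 [508.3 368.2]
prong tip1 [504.9 327.1]
prong tip2 [500.2 288.1]
prong tip3 [496.2 247.7]
prong tip4 [494.1 205.9]
prong tip5 [490.1 168.2]
edgeL [ 556.3 -162.2]
edgeR [ 517.2 -357.9]
conL [ 540.8 -236.1]
conR [ 532.9 -279.4]
top board 209 534.98303 -256.72775 78.27292 [-102.1830816   -99.16549192   95.11153694   98.21320039] 98.86363398526692 [ 534.61715352 -258.49031902]
rack z hist [1960  955    7   19   16   11   13   10   12   10   15   10   19   13
   46  525  904   81   45   36   48   86    1]
handles 234
[[549.0, 256.0, 211.0], [546.0, 258.0, 213.0], [551.0, 260.0, 217.0], [547.0, 261.0, 208.0], [496.0, 263.0, 214.0], [551.0, 265.0, 219.0], [502.0, 266.0, 209.0], [554.0, 268.0, 214.0], [541.0, 271.0, 184.0], [540.0, 272.0, 190.0], [547.0, 274.0, 211.0], [552.0, 
[... 568 characters left out ...]
79  353  387   32   31   30   31   29    0]
handles 136
[[553.0, 252.0, 210.0], [508.0, 254.0, 181.0], [553.0, 256.0, 211.0], [508.0, 257.0, 183.0], [504.0, 258.0, 203.0], [501.0, 258.0, 202.0], [505.0, 260.0, 197.0], [501.0, 261.0, 212.0], [554.0, 262.0, 214.0], [542.0, 263.0, 178.0], [512.0, 265.0, 185.0], [558.0, 269.0, 210.0], [509.0, 273.0, 195.0], [509.0, 276.0, 197.0], [555.0, 281.0, 210.0], [515.0, 333.0, 186.0], [547.0, 334.0, 176.0], [515.0, 335.0, 189.0], [554.0, 337.0, 179.0], [556.0, 338.0, 207.0], [509.0, 339.0, 202.0], [508.0, 341.0, 214.0], [505.0, 342.0, 213.0], [512.0, 345.0, 198.0], [551.0, 348.0, 188.0], [548.0, 351.0, 177.0], [520.0, 354.0, 176.0], [509.0, 360.0, 213.0]]
```

>>> send_rows:
  steps:
    - [[0,0,-0.5,-1,1],[0,0,-0.5,-1,1],[0,0,-0.5,-1,1],[0,0,-0.5,-1,1],[0,0,0,-1,1]]

```text
time_s: 0.52
ee_pos: [181.8, -547.2, 297.9]
ee_rot: [179.7, 0.2, 53.1]
force: [-0.3, -1.0, -0.1]
gripper_width: 91.5
gripper_force: 0.0
```

>>> send_rows:
  steps:
    - [[0,0,0,-1,1],[0,0,0,-1,1],[0,0,0,-1,1],[0,0,0,-1,1],[0,0,0,-0.86,1]]

```text
time_s: 0.93
ee_pos: [181.3, -545.4, 293.5]
ee_rot: [-180.0, -0.1, 86.5]
force: [1.1, 0.5, 0.4]
gripper_width: 91.2
gripper_force: 0.0
```

```bash
cat >> h.py <<'E'
from scipy.spatial.transform import Rotation as Rn
def delta(x,y,z,yaw):
    st=env.state();R=Rn.from_euler('xyz',st['ee_rot'],degrees=True).as_matrix()
    d=R.T@(np.array([x,y,z])-st['ee_pos'])
    w=(yaw-st['ee_rot'][2]+180)%360-180
    print('t%.2f'%st['time_s'],'pos',np.round(st['ee_pos'],1),'rot',np.round(st['ee_rot'],1),'w%.1f'%st['gripper_width'],'gf%.1f'%st['gripper_force'],'F',np.round(st['force'],1))
    print('units dx dy dz %.2f %.2f %.2f turn %.2f'%(*(d/40),-np.radians(w)/.12))
E
python3 -c "
from h import *
delta(530,347.8,290,86.2)
t=pickle.load(open('top0.pkl','rb'));print(ray(t,284,148,180))
q=env.state()['qpos'];print(q)"
```

```text
t0.93 pos [ 181.3 -545.4  293.5] rot [-1.80e+02 -1.00e-01  8.65e+01] w91.2 gf0.0 F [1.1 0.5 0.4]
units dx dy dz 22.82 7.34 0.11 turn 0.04
[565.39337047  15.65890574 180.        ]
[-7.27626027e+01  1.61760326e+01  8.13441532e+01  6.62360678e-04
  8.25389832e+01 -6.92633423e+01]
```

>>> send_rows:
  steps:
    - [[0.91,0.29,0,0,1],[0.91,0.29,0,0,1],[0.91,0.29,0,0,1],[0.91,0.29,0,0,1],[0.91,0.29,0,0,1]]

```text
time_s: 1.35
ee_pos: [251.4, -366.0, 293.5]
ee_rot: [-180.0, -0.0, 86.1]
force: [1.0, -0.5, 0.7]
gripper_width: 91.4
gripper_force: 0.0
```

>>> send_rows:
  steps:
    - [[0.91,0.29,0,0,1],[0.91,0.29,0,0,1],[0.91,0.29,0,0,1],[0.91,0.29,0,0,1],[0.91,0.29,0,0,1]]

```text
time_s: 1.77
ee_pos: [321.3, -188.4, 293.8]
ee_rot: [180.0, -0.0, 86.1]
force: [1.0, -0.1, -0.1]
gripper_width: 91.0
gripper_force: 0.0
```

>>> send_rows:
  steps:
    - [[0.91,0.29,0,0,1],[0.91,0.29,0,0,1],[0.91,0.29,0,0,1],[0.91,0.29,0,0,1],[0.91,0.29,0,0,1]]

```text
time_s: 2.18
ee_pos: [391.3, -10.6, 293.8]
ee_rot: [180.0, 0.0, 86.2]
force: [0.9, -1.0, -0.0]
gripper_width: 91.0
gripper_force: 0.0
```

>>> send_rows:
  steps:
    - [[0.91,0.29,0,0,1],[0.91,0.29,0,0,1],[0.91,0.29,0,0,1],[0.91,0.29,0,0,1],[0.91,0.29,0,0,1]]

```text
time_s: 2.6
ee_pos: [461.4, 167.2, 293.6]
ee_rot: [-180.0, 0.0, 86.2]
force: [0.1, 0.2, 0.7]
gripper_width: 91.3
gripper_force: 0.0
```

>>> send_rows:
  steps:
    - [[0.91,0.29,0,0,1],[0.91,0.29,0,0,1],[0.91,0.29,0,0,1],[0.91,0.29,0,0,1],[0,0,0,0,1]]

```text
time_s: 3.02
ee_pos: [518.9, 313.2, 291.4]
ee_rot: [-179.9, -0.1, 86.4]
force: [-0.6, -0.3, -0.8]
gripper_width: 91.2
gripper_force: 0.0
```

```bash
python3 -c "
from h import *
delta(530,347.8,186,86.2);print(env.state()['qpos'])"
```

```text
t3.02 pos [518.9 313.2 291.4] rot [-1.799e+02 -1.000e-01  8.640e+01] w91.2 gf0.0 F [-0.6 -0.3 -0.8]
units dx dy dz 0.88 0.23 2.64 turn 0.03
[29.95149649 19.18066269 77.30474377  0.13886234 83.51161878 33.5226602 ]
```

>>> send_rows:
  steps:
    - [[0.87,0.23,0,0,1],[0,0,0.7,0,1],[0,0,0.5,0,1],[0,0,0,0,1],[0,0,0,0,1]]

```text
time_s: 3.43
ee_pos: [528.3, 340.8, 244.8]
ee_rot: [-179.8, 0.1, 86.2]
force: [0.5, -0.6, 1.1]
gripper_width: 91.3
gripper_force: 0.0
```

Run:
```python
from h import *
delta(530,347.8,186,86.2)
s=grab('side','s1');t=grab('top','t1')
def c(f,b,k):
    a,bb,cc,d=b; return cv2.resize(np.ascontiguousarray(f['pixels'][bb:d,a:cc,::-1]),None,fx=k,fy=k,interpolation=cv2.INTER_CUBIC)
cv2.imwrite('pics/m2.png',np.hstack([c(s,(225,90,325,220),4),c(t,(145,90,245,220),4)]))
```

```text
t3.43 pos [528.3 340.8 244.8] rot [-1.798e+02  1.000e-01  8.620e+01] w91.3 gf0.0 F [ 0.5 -0.6  1.1]
units dx dy dz 0.18 0.04 1.47 turn -0.01
```

View pics/m2.png

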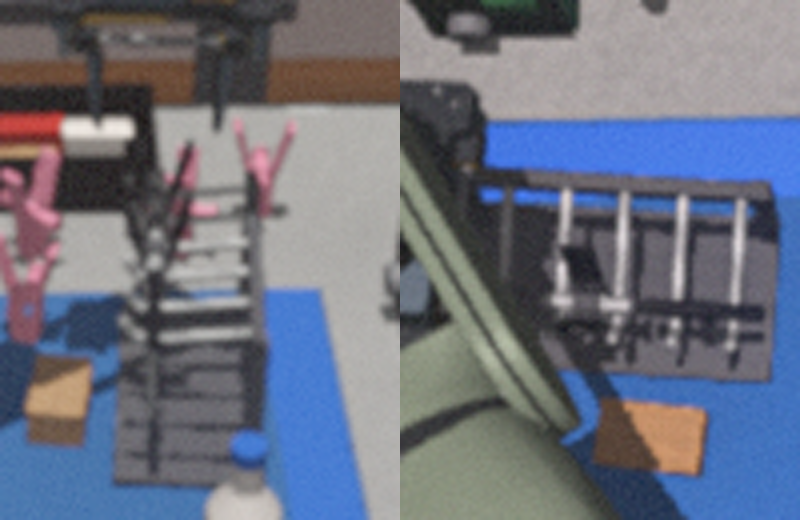

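The gripper is centred over the left clamp. In the side crop the fingers are at (95,110) and (218,110), with the handles below at about (155,190). I'll go down and squeeze.

>>> send_rows:
  steps:
    - [[0.17,0.04,0.5,0,1],[0,0,0.5,0,1],[0,0,0.4,0,1],[0,0,0,0,1],[0,0,0,0,1]]

```text
time_s: 3.95
ee_pos: [531.3, 348.1, 191.0]
ee_rot: [180.0, -0.0, 86.2]
force: [-0.4, -0.2, 0.3]
gripper_width: 91.1
gripper_force: 0.0
```

```bash
python3 -c "
from h import *
delta(530,347.8,186,86.2)"
```

```text
t3.95 pos [531.3 348.1 191. ] rot [180.   -0.   86.2] w91.1 gf0.0 F [-0.4 -0.2  0.3]
units dx dy dz -0.01 -0.03 0.12 turn -0.01
```

>>> send_rows:
  steps:
    - [[0,-0.03,0.12,0,1],[0,0,0,0,0.2],[0,0,0,0,0.2],[0,0,0,0,0.2],[0,0,0,0,0.2]]
  squeeze: 30

```text
time_s: 4.37
ee_pos: [530.0, 348.4, 185.8]
ee_rot: [179.9, -0.0, 86.2]
force: [-0.7, -1.5, 0.7]
gripper_width: 67.6
gripper_force: 0.0
```

>>> send_rows:
  steps:
    - [[0,0,0,0,0.1],[0,0,0,0,0.1],[0,0,0,0,0.1],[0,0,0,0,0.1],[0,0,0,0,0.1]]

```text
time_s: 4.78
ee_pos: [531.6, 349.0, 189.1]
ee_rot: [179.6, -0.2, 86.2]
force: [-0.0, -1.4, 14.0]
gripper_width: 34.0
gripper_force: 10.0
```

>>> send_rows:
  steps:
    - [[0,0,0,0,0.1],[0,0,0,0,0.1],[0,0,0,0,0.1],[0,0,0,0,0.1],[0,0,0,0,0.1]]

```text
time_s: 5.2
ee_pos: [531.3, 349.1, 189.6]
ee_rot: [179.7, -0.2, 86.2]
force: [-1.0, -1.4, 15.9]
gripper_width: 29.1
gripper_force: 30.0
```

>>> send_rows:
  steps:
    - [[0,0,-0.2,0,0.1],[0,0,-0.3,0,0.1],[0,0,-0.4,0,0.1],[0,0,-0.5,0,0.1],[0,0,-0.5,0,0.1]]

```text
time_s: 5.62
ee_pos: [529.3, 348.0, 261.1]
ee_rot: [-179.9, 0.1, 86.2]
force: [1.4, 0.4, -1.7]
gripper_width: 29.2
gripper_force: 30.0
```

>>> send_rows:
  steps:
    - [[0,0,-0.5,0,0.1],[0,0,-0.3,0,0.1],[0,0,-0.2,0,0.1],[0,0,0,0,0.1],[0,0,0,0,0.1]]

```text
time_s: 6.03
ee_pos: [529.6, 348.1, 300.5]
ee_rot: [-180.0, 0.0, 86.2]
force: [-0.1, -0.1, -1.3]
gripper_width: 29.2
gripper_force: 30.0
```

Run:
```python
from h import *
delta(536.8,-259,300,78.3)
s=grab('side','s2');t=grab('top','t2')
save(s,'m3',(215,60,365,180),5)
```

```text
t6.03 pos [529.6 348.1 300.5] rot [-180.     0.    86.2] w29.2 gf30.0 F [-0.1 -0.1 -1.3]
units dx dy dz -15.13 1.19 0.02 turn 1.14
```

View pics/m3.png

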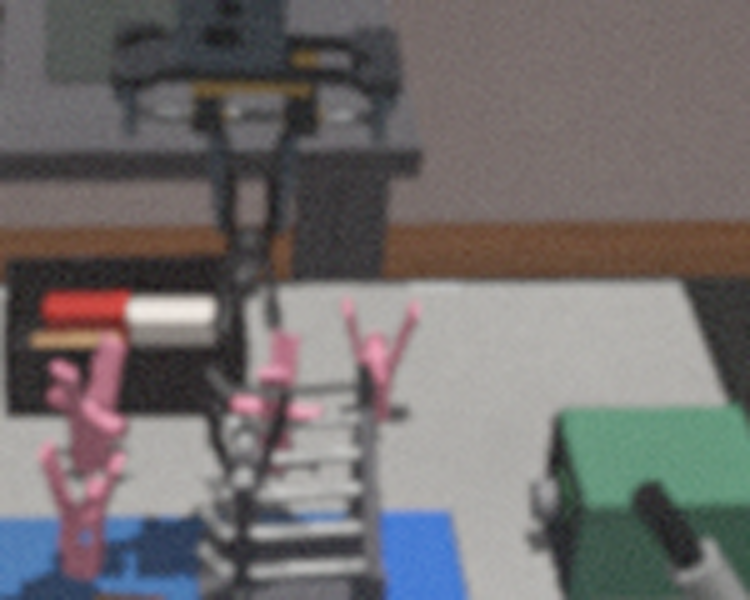

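The clamp is held upright: axle at crop (250,245), jaws open below at (225–270,320). The next transit is with more height.

Run:
```python
from h import *
s=pickle.load(open('s2.pkl','rb'))
K=s['intrinsics'];T=np.array(s['cam_to_world'])
d=T[:3,:3]@np.array([(264.6-K[0,2])/K[0,0],(108.6-K[1,2])/K[1,1],1]);o=T[:3,3]
print('axle disc',o+d*(314-o[1])/d[1])
t=pickle.load(open('t2.pkl','rb'));f=pickle.load(open('top0.pkl','rb'))
# board top strip: bright pixels near edge
g=f['pixels'].astype(int)
for col in range(344,412,6):
    seg=g[150:175,col+0].sum(1)+0; print(col,[int(x) for x in seg//3])
delta(524.2,-319.7,340,78.3)
```

```text
axle disc [529.71666507 314.         301.6799344 ]
344 [103, 107, 106, 107, 156, 212, 197, 125, 63, 46, 51, 48, 63, 91, 110, 107, 107, 99, 71, 96, 108, 102, 107, 107, 108]
350 [109, 106, 106, 96, 115, 178, 230, 216, 131, 62, 52, 51, 85, 127, 153, 161, 147, 100, 90, 77, 90, 106, 106, 109, 104]
356 [109, 107, 106, 104, 95, 114, 168, 230, 223, 144, 68, 49, 47, 50, 51, 63, 69, 67, 75, 92, 73, 87, 103, 103, 105]
362 [105, 106, 102, 109, 102, 104, 106, 158, 217, 220, 155, 77, 44, 50, 47, 61, 72, 83, 92, 103, 94, 82, 84, 104, 110]
368 [115, 109, 107, 104, 102, 107, 103, 109, 153, 218, 219, 161, 82, 49, 46, 50, 47, 45, 51, 56, 70, 93, 84, 86, 106]
374 [118, 113, 110, 114, 110, 108, 108, 97, 81, 66, 61, 56, 52, 45, 46, 54, 41, 53, 66, 87, 97, 107, 99, 81, 76]
380 [115, 117, 118, 117, 107, 100, 105, 100, 96, 78, 63, 64, 57, 54, 43, 43, 52, 89, 159, 208, 210, 200, 153, 111, 87]
386 [119, 114, 116, 121, 117, 118, 104, 104, 99, 103, 87, 85, 123, 161, 142, 93, 55, 54, 50, 55, 52, 60, 55, 55, 72]
392 [117, 118, 114, 118, 117, 113, 103, 105, 102, 99, 100, 98, 121, 180, 223, 201, 120, 59, 47, 50, 53, 63, 92, 102, 106]
398 [115, 119, 117, 118, 117, 114, 112, 101, 99, 103, 101, 95, 96, 119, 174, 226, 201, 121, 55, 50, 51, 53, 58, 81, 103]
404 [118, 118, 116, 119, 113, 117, 109, 115, 118, 112, 112, 111, 111, 116, 124, 160, 207, 207, 137, 66, 45, 52, 85, 112, 118]
410 [116, 116, 115, 119, 110, 115, 111, 116, 118, 113, 117, 116, 120, 117, 115, 122, 150, 197, 205, 144, 108, 110, 118, 124, 114]
t6.13 pos [529.3 348.  299.6] rot [-1.799e+02  1.000e-01  8.620e+01] w29.6 gf30.0 F [-0.9  0.4 -2.2]
units dx dy dz -16.66 0.98 -0.98 turn 1.15
```

>>> send_rows:
  steps:
    - [[0,0,-0.5,0,0.1],[0,0,-0.5,0,0.1],[0,0,0,0.57,0.1],[0,0,0,0.57,0.1],[0,0,0,0,0.1]]

```text
time_s: 6.55
ee_pos: [529.6, 348.1, 340.1]
ee_rot: [-179.9, 0.1, 78.3]
force: [-0.5, -0.2, -0.6]
gripper_width: 28.9
gripper_force: 30.0
```

```bash
python3 -c "
from h import *
delta(524.2,-319.7,340,78.3)"
```

```text
t6.55 pos [529.6 348.1 340.1] rot [-1.799e+02  1.000e-01  7.830e+01] w28.9 gf30.0 F [-0.5 -0.2 -0.6]
units dx dy dz -16.37 3.26 0.02 turn -0.00
```

```bash
cat >> h.py <<'E'
def proj(f,p):
    T=np.linalg.inv(np.array(f['cam_to_world']));q=T[:3,:3]@np.array(p,float)+T[:3,3];k=f['intrinsics']@q;return k[:2]/k[2]
E
python3 - <<'E'
from h import *
s=pickle.load(open('s2.pkl','rb'));w=cloud(s)
for n,p in (('tcp',(529.6,348.1,300.5)),('axle',(529.6,348,274.5)),('disc',(529,314,274.5)),('jaw',(529,337,224.5)),('handletop',(529,337,334))):
    u=proj(s,p);print(n,u,(u-[215,60])*5)
for v in range(100,130,2):
    print(v,[ (u,*np.round(w[v,u]).astype(int)) if np.isfinite(w[v,u,0]) else None for u in (258,261,264,267,270)])
E
```

```text
tcp [263.90171718 103.47058142] [244.50858592 217.35290708]
axle [263.65450767 110.34418478] [243.27253833 251.72092391]
disc [264.10725239 115.83606319] [245.53626193 279.18031594]
jaw [263.21098943 124.87182011] [241.05494714 324.35910053]
handletop [264.25988076  96.11334311] [246.29940378 180.56671553]
100 [(258, np.int64(509), np.int64(332), np.int64(323)), (261, np.int64(519), np.int64(337), np.int64(320)), (264, np.int64(660), np.int64(1965), np.int64(-621)), (267, np.int64(682), np.int64(1965), np.int64(-622)), (270, np.int64(547), np.int64(330), np.int64(324))]
102 [(258, np.int64(509), np.int64(334), np.int64(314)), (261, np.int64(519), np.int64(336), np.int64(313)), (264, np.int64(660), np.int64(1960), np.int64(-635)), (267, np.int64(683), np.int64(1972), np.int64(-643)), (270, np.int64(548), np.int64(329), np.int64(317))]
104 [(258, np.int64(509), np.int64(336), np.int64(306)), (261, np.int64(519), np.int64(334), np.int64(307)), (264, np.int64(659), np.int64(1948), np.int64(-646)), (267, np.int64(682), np.int64(1953), np.int64(-649)), (270, np.int64(548), np.int64(330), n
[... 2487 characters left out ...]
np.int64(685), np.int64(1)), (264, np.int64(552), np.int64(582), np.int64(68)), (267, np.int64(574), np.int64(694), np.int64(-5)), (270, np.int64(552), np.int64(333), np.int64(230))]
126 [(258, np.int64(533), np.int64(668), np.int64(2)), (261, np.int64(547), np.int64(670), np.int64(0)), (264, np.int64(552), np.int64(576), np.int64(62)), (267, np.int64(574), np.int64(682), np.int64(-8)), (270, np.int64(570), np.int64(513), np.int64(103))]
128 [(258, np.int64(533), np.int64(655), np.int64(1)), (261, np.int64(545), np.int64(652), np.int64(3)), (264, np.int64(550), np.int64(555), np.int64(67)), (267, np.int64(572), np.int64(657), np.int64(-1)), (270, np.int64(569), np.int64(501), np.int64(102))]
```

Run:
```python
from h import *
f=pickle.load(open('top0.pkl','rb'));g=f['pixels'].astype(float).mean(2)
pts=[]
for c in list(range(346,370))+list(range(390,410)):
    a=g[150:175,c]; i=np.argmax(a); 
    up=a[max(i-4,0)]; lo=a[min(i+5,24)]
    # half crossings
    j=i
    while a[j]>(a[i]+105)/2: j-=1
    k=i
    h1=(a[i]+105)/2; top=j+(h1-a[j])/(a[j+1]-a[j])
    h2=(a[i]+50)/2
    while a[k]>h2:k+=1
    bot=k-1+(a[k-1]-h2)/(a[k-1]-a[k])
    pts.append([*ray(f,c,150+(top+bot)/2,100)[:2],bot-top])
p=np.array(pts);print(np.median(p[:,2]))
vx,vy,x0,y0=cv2.fitLine(p[:,:2].astype(np.float32),cv2.DIST_HUBER,0,.01,.01).ravel()
print(np.degrees(np.arctan2(vy,vx)),'x at y=-259:',x0+(-259-y0)*vx/vy)
s=pickle.load(open('side0.pkl','rb'));w=cloud(s);m=(w[...,2]>97)&(w[...,2]<103)&(abs(w[...,0]-535)<60)&(abs(w[...,1]+259)<115)
q=w[m];q=q[np.argsort(q[:,1])];r=q[:,0]-(q[:,1]+259)*.207;print(len(q),np.percentile(r,[5,25,50,75,95]))
w=cloud(f);m=(w[...,2]>96)&(w[...,2]<104)&(abs(w[...,0]-535)<60)&(abs(w[...,1]+259)<115)
q=w[m];r=q[:,0]-(q[:,1]+259)*.207;print(len(q),np.percentile(r,[5,25,50,75,95]))
```

```text
3.1024821319321996
78.32263 x at y=-259: 538.3983
151 [536.06946473 537.57286194 539.59081033 541.74677755 543.47762758]
170 [531.30812236 533.42181746 535.66019187 538.12677307 540.05647891]
```

>>> send_rows:
  steps:
    - [[-0.5,0.1,0,0,0.1],[-0.9,0.18,0,0,0.1],[-0.9,0.18,0,0,0.1],[-0.9,0.18,0,0,0.1],[-0.9,0.18,0,0,0.1]]

```text
time_s: 6.97
ee_pos: [528.0, 179.5, 339.9]
ee_rot: [-179.9, 0.1, 78.5]
force: [0.6, 0.1, -0.4]
gripper_width: 29.0
gripper_force: 30.0
```

>>> send_rows:
  steps:
    - [[-0.9,0.18,0,0,0.1],[-0.9,0.18,0,0,0.1],[-0.9,0.18,0,0,0.1],[-0.9,0.18,0,0,0.1],[-0.9,0.18,0,0,0.1]]

```text
time_s: 7.38
ee_pos: [526.8, -4.2, 340.2]
ee_rot: [-179.9, 0.0, 78.5]
force: [0.7, 0.4, -1.5]
gripper_width: 29.3
gripper_force: 30.0
```

>>> send_rows:
  steps:
    - [[-0.9,0.18,0,0,0.1],[-0.9,0.18,0,0,0.1],[-0.9,0.18,0,0,0.1],[-0.9,0.18,0,0,0.1],[-0.9,0.18,0,0,0.1]]

```text
time_s: 7.8
ee_pos: [525.7, -187.7, 340.1]
ee_rot: [-179.9, -0.0, 78.4]
force: [0.7, 0.7, -0.6]
gripper_width: 29.5
gripper_force: 30.0
```

>>> send_rows:
  steps:
    - [[-0.9,0.18,0,0,0.1],[-0.9,0.18,0,0,0.1],[-0.9,0.18,0,0,0.1],[-0.5,0.1,0,0,0.1],[0,0,0,0,0.1]]

```text
time_s: 8.22
ee_pos: [524.8, -321.0, 338.8]
ee_rot: [-179.8, 0.1, 78.2]
force: [-0.7, 0.7, -1.6]
gripper_width: 29.5
gripper_force: 30.0
```

```bash
python3 -c "
from h import *
delta(525.2,-318.5,220,78.3);print(env.state()['qpos'])"
```

```text
t8.22 pos [ 524.8 -321.   338.8] rot [-1.798e+02  1.000e-01  7.820e+01] w29.5 gf30.0 F [-0.7  0.7 -1.6]
units dx dy dz 0.07 0.01 2.97 turn -0.02
[-32.45662001  19.62249483  70.11899175  -0.12179168  90.39816054
 -20.62290896]
```

>>> send_rows:
  steps:
    - [[0,0.01,0.5,0,0.1],[0,0,0.9,0,0.1],[0,0,0.9,0,0.1],[0,0,0.6,0,0.1],[0,0,0.3,0,0.1]]

```text
time_s: 8.63
ee_pos: [523.7, -314.5, 208.1]
ee_rot: [-179.5, -0.2, 78.5]
force: [-0.8, 1.1, -1.2]
gripper_width: 28.9
gripper_force: 30.0
```

>>> send_rows:
  steps:
    - [[0,0,0,0,0.1],[0,0,0,0,0.1],[0,0,0,0,0.1]]

```text
time_s: 8.88
ee_pos: [526.7, -316.7, 214.3]
ee_rot: [179.9, 0.0, 78.4]
force: [0.5, 0.2, -0.0]
gripper_width: 29.0
gripper_force: 30.0
```

Run:
```python
from h import *
delta(525.2,-318.5,151.5,78.3)
s=grab('side','s3');save(s,'m4',(230,230,350,340),5)
tp=env.state()['ee_pos'];w=cloud(s)
m=(np.hypot(w[...,0]-tp[0],w[...,1]-tp[1])<50)&(w[...,2]>tp[2]-90)&(w[...,2]<tp[2]-35)&(w[...,2]>122)
q=w[m];q=q[np.argsort(q[:,0])];print(np.round(q[::max(1,len(q)//25)]).astype(int).tolist())
p=lambda a:np.round((proj(s,a)-[230,230])*5)
print(p(tp),p(tp-[0,2,30]),p(tp-[0,2,80]))
```

```text
t8.88 pos [ 526.7 -316.7  214.3] rot [179.9   0.   78.4] w29.0 gf30.0 F [ 0.5  0.2 -0. ]
units dx dy dz -0.05 -0.03 1.57 turn 0.01
[[505, -324, 144], [506, -309, 137], [507, -325, 144], [509, -307, 146], [509, -320, 166], [510, -327, 139], [511, -322, 177], [512, -324, 160], [512, -312, 170], [513, -327, 168], [514, -326, 147], [516, -348, 176], [518, -314, 148], [520, -352, 178], [537, -332, 146], [539, -331, 152], [540, -326, 149], [541, -333, 168], [541, -331, 160], [542, -333, 143], [543, -330, 167], [544, -335, 146], [546, -332, 158], [546, -334, 152], [547, -314, 175], [547, -334, 140], [550, -327, 142], [550, -321, 149]]
[248. 291.] [244. 334.] [239. 395.]
```

View pics/m4.png

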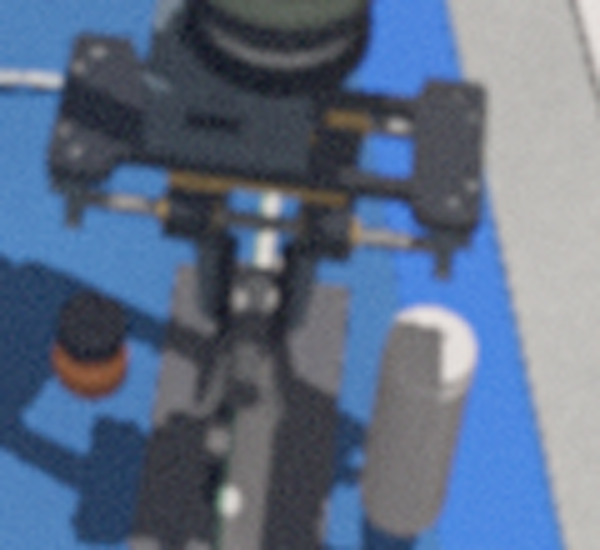

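Here the clamp axle (255,295) sits above the board edge (265,240). The jaw depth points span x 506–550, so it is centred on the board plane to within about 2 mm. I'll lower it.

>>> send_rows:
  steps:
    - [[-0.05,-0.04,0.3,0,0.1],[0,0,0.4,0,0.1],[0,0,0.4,0,0.1],[0,0,0.3,0,0.1],[0,0,0.15,0,0.1]]

```text
time_s: 9.35
ee_pos: [524.0, -318.2, 150.9]
ee_rot: [-180.0, -0.0, 78.4]
force: [0.1, 1.0, -1.5]
gripper_width: 29.5
gripper_force: 30.0
```

>>> send_rows:
  steps:
    - [[0,0,0,0,0.1],[0,0,0,0,0.1],[0,0,0,0,0.1]]

```text
time_s: 9.6
ee_pos: [524.9, -318.8, 152.6]
ee_rot: [179.9, 0.1, 78.3]
force: [-0.7, -0.1, -1.1]
gripper_width: 29.1
gripper_force: 30.0
```

```bash
python3 -c "
from h import *
delta(525.2,-318.5,151.5,78.3)"
```

```text
t9.60 pos [ 524.9 -318.8  152.6] rot [1.799e+02 1.000e-01 7.830e+01] w29.1 gf30.0 F [-0.7 -0.1 -1.1]
units dx dy dz 0.01 0.01 0.03 turn 0.01
```

No contact force, so the jaws straddle the edge. I'll release slowly.

>>> send_rows:
  steps:
    - [[0,0,0,0,0.45],[0,0,0,0,0.5],[0,0,0,0,0.55],[0,0,0,0,0.6],[0,0,0,0,0.7]]

```text
time_s: 10.02
ee_pos: [524.2, -318.5, 151.6]
ee_rot: [180.0, 0.0, 78.3]
force: [-0.0, 0.4, -0.5]
gripper_width: 58.3
gripper_force: 0.0
```

>>> send_rows:
  steps:
    - [[0,0,0,0,0.8],[0,0,0,0,0.9],[0,0,0,0,1],[0,0,0,0,1],[0,0,0,0,1]]

```text
time_s: 10.43
ee_pos: [524.1, -318.4, 151.2]
ee_rot: [180.0, 0.0, 78.3]
force: [0.1, 0.2, 0.6]
gripper_width: 90.4
gripper_force: 0.0
```

>>> send_rows:
  steps:
    - [[0,0,-0.3,0,1],[0,0,-0.5,0,1],[0,0,-0.9,0,1],[0,0,-0.9,0,1],[0,0,-0.9,0,1]]

```text
time_s: 10.85
ee_pos: [523.7, -318.1, 292.5]
ee_rot: [-180.0, -0.0, 78.3]
force: [0.8, -0.2, -0.5]
gripper_width: 91.3
gripper_force: 0.0
```

Run:
```python
from h import *
delta(526.5,267.5,290,86.2)
s=grab('side','s4');save(s,'m5',(230,220,350,340),5)
w=cloud(s);m=(abs(w[...,0]-525)<60)&(abs(w[...,1]+318)<50)&(w[...,2]>112)&(w[...,2]<190)
q=w[m];q=q[np.argsort(q[:,2])];print(len(q),np.round(q[::max(1,len(q)//35)]).astype(int).tolist())
```

```text
t10.85 pos [ 523.7 -318.1  292.5] rot [-180.    -0.    78.3] w91.3 gf0.0 F [ 0.8 -0.2 -0.5]
units dx dy dz 14.35 -2.89 0.07 turn -1.14
391 [[543, -268, 113], [537, -332, 116], [516, -325, 118], [511, -329, 121], [526, -289, 123], [535, -324, 126], [513, -327, 126], [519, -338, 127], [530, -292, 128], [525, -328, 128], [527, -304, 129], [524, -332, 129], [527, -296, 130], [537, -297, 130], [532, -300, 130], [535, -295, 131], [523, -317, 132], [531, -306, 132], [538, -332, 133], [529, -324, 133], [527, -324, 134], [540, -312, 136], [512, -327, 139], [538, -332, 143], [512, -326, 147], [539, -333, 151], [507, -327, 156], [512, -315, 159], [509, -326, 164], [544, -325, 169], [504, -324, 173], [553, -318, 177], [506, -324, 179], [544, -334, 181], [504, -317, 181], [547, -332, 183]]
```

View pics/m5.png

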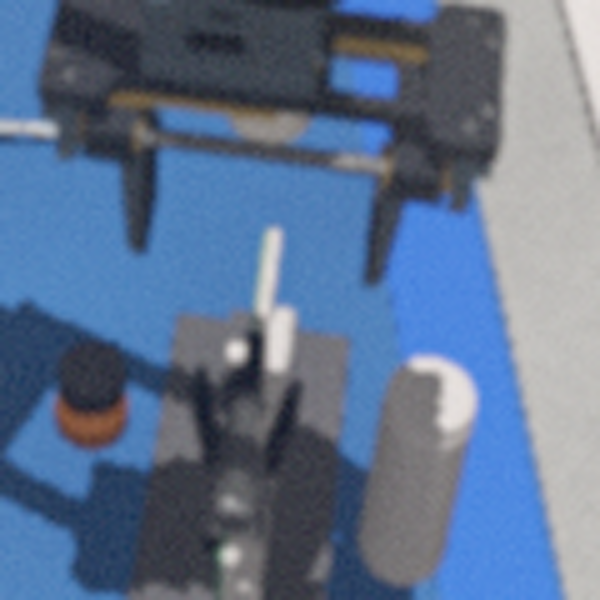

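The clamp is on the edge, upright and released: handles at (205,410) and (285,410), axle at about z 125. On to the middle clamp.

>>> send_rows:
  steps:
    - [[0.9,-0.18,0,0,1],[0.9,-0.18,0,0,1],[0.9,-0.18,0,0,1],[0.9,-0.18,0,0,1],[0.9,-0.18,0,0,1]]

```text
time_s: 11.32
ee_pos: [524.8, -133.3, 291.0]
ee_rot: [180.0, -0.0, 78.3]
force: [0.3, 0.2, -0.2]
gripper_width: 91.4
gripper_force: 0.0
```

>>> send_rows:
  steps:
    - [[0.9,-0.18,0,0,1],[0.9,-0.18,0,0,1],[0.9,-0.18,0,0,1],[0.9,-0.18,0,0,1],[0.9,-0.18,0,0,1]]

```text
time_s: 11.73
ee_pos: [526.0, 50.5, 291.1]
ee_rot: [180.0, -0.0, 78.3]
force: [0.9, -0.1, -0.4]
gripper_width: 91.3
gripper_force: 0.0
```

>>> send_rows:
  steps:
    - [[0.9,-0.18,0,0,1],[0.9,-0.18,0,0,1],[0.9,-0.18,0,0,1],[0.9,-0.18,0,0,1],[0.9,-0.18,0,0,1]]

```text
time_s: 12.15
ee_pos: [527.1, 234.2, 291.1]
ee_rot: [180.0, 0.0, 78.3]
force: [0.6, 0.4, 0.5]
gripper_width: 91.0
gripper_force: 0.0
```

>>> send_rows:
  steps:
    - [[0.8,-0.16,0,0,1],[0,0,0,-0.57,1],[0,0,0,-0.57,1],[0,0,0,0,1],[0,0,0,0,1]]

```text
time_s: 12.57
ee_pos: [527.6, 265.0, 290.9]
ee_rot: [-180.0, 0.0, 86.1]
force: [-0.2, -0.6, 0.1]
gripper_width: 91.3
gripper_force: 0.0
```

```bash
python3 -c "
from h import *
delta(526.5,267.3,186,86.2)"
```

```text
t12.57 pos [527.6 265.  290.9] rot [-180.     0.    86.1] w91.3 gf0.0 F [-0.2 -0.6  0.1]
units dx dy dz 0.06 -0.03 2.62 turn -0.02
```

>>> send_rows:
  steps:
    - [[0.05,-0.02,0.6,0,1],[0,0,0.8,0,1],[0,0,0.6,0,1],[0,0,0.4,0,1],[0,0,0.2,0,1]]

```text
time_s: 12.98
ee_pos: [525.8, 265.8, 184.6]
ee_rot: [-179.8, 0.1, 86.0]
force: [-0.2, 0.2, -0.0]
gripper_width: 91.3
gripper_force: 0.0
```

>>> send_rows:
  steps:
    - [[0,0,0,0,1],[0,0,0,0,1],[0,0,0,0,1]]

```text
time_s: 13.23
ee_pos: [528.0, 267.3, 188.7]
ee_rot: [179.9, -0.1, 86.1]
force: [0.7, -0.3, -0.3]
gripper_width: 91.8
gripper_force: 0.0
```

Run:
```python
from h import *
delta(526.5,267.3,186,86.2)
s=grab('side','s5');w=cloud(s)
m=(abs(w[...,0]-526)<42)&(abs(w[...,1]-267)<30)&(w[...,2]>195)&(w[...,2]<222)
q=w[m];q=q[np.argsort(q[:,0])];print(len(q),np.round(q[::max(1,len(q)//30)]).astype(int).tolist())
```

```text
t13.23 pos [528.  267.3 188.7] rot [ 1.799e+02 -1.000e-01  8.610e+01] w91.8 gf0.0 F [ 0.7 -0.3 -0.3]
units dx dy dz -0.00 -0.04 0.07 turn -0.01
50 [[485, 267, 220], [485, 273, 220], [485, 273, 208], [485, 275, 210], [486, 278, 200], [486, 279, 196], [498, 258, 215], [498, 267, 212], [499, 276, 209], [501, 258, 214], [501, 261, 217], [501, 258, 210], [501, 257, 207], [501, 259, 201], [501, 261, 196], [502, 271, 217], [502, 272, 213], [504, 254, 205], [505, 264, 206], [505, 263, 203], [505, 266, 209], [505, 261, 196], [505, 271, 209], [505, 273, 211], [508, 261, 196], [508, 267, 196], [509, 272, 197], [509, 277, 197], [547, 252, 198], [547, 257, 202], [547, 256, 199], [548, 267, 199], [548, 271, 200], [550, 250, 203], [550, 258, 210], [550, 257, 207], [550, 256, 203], [550, 262, 211], [551, 256, 195], [551, 267, 211], [552, 279, 207], [553, 254, 213], [553, 258, 213], [553, 255, 207], [554, 255, 204], [554, 263, 214], [554, 268, 214], [555, 277, 212], [557, 260, 212], [557, 266, 212]]
```

The handles (x 498–557) lie between the fingers, so I'll squeeze and lift.

>>> send_rows:
  steps:
    - [[0,-0.02,0.07,0,1],[0,0,0,0,0.2],[0,0,0,0,0.2],[0,0,0,0,0.2],[0,0,0,0,0.2]]
  squeeze: 30

```text
time_s: 13.7
ee_pos: [526.3, 267.1, 184.5]
ee_rot: [180.0, -0.0, 86.2]
force: [0.7, 0.2, -0.3]
gripper_width: 67.1
gripper_force: 0.0
```

>>> send_rows:
  steps:
    - [[0,0,0,0,0.1],[0,0,0,0,0.1],[0,0,0,0,0.1],[0,0,0,0,0.1],[0,0,0,0,0.1]]

```text
time_s: 14.12
ee_pos: [527.7, 267.6, 187.9]
ee_rot: [179.7, -0.1, 86.2]
force: [-4.8, -0.8, 16.2]
gripper_width: 34.4
gripper_force: 14.1
```

>>> send_rows:
  steps:
    - [[0,0,0,0,0.1],[0,0,0,0,0.1],[0,0,0,0,0.1],[0,0,0,0,0.1],[0,0,0,0,0.1]]

```text
time_s: 14.53
ee_pos: [525.6, 267.7, 188.1]
ee_rot: [179.9, -0.1, 86.2]
force: [-5.4, -1.1, 17.7]
gripper_width: 29.1
gripper_force: 30.0
```

>>> send_rows:
  steps:
    - [[0,0,-0.2,0,0.1],[0,0,-0.3,0,0.1],[0,0,-0.4,0,0.1],[0,0,-0.5,0,0.1],[0,0,-0.5,0,0.1]]

```text
time_s: 14.95
ee_pos: [525.9, 266.9, 260.4]
ee_rot: [-179.9, 0.1, 86.2]
force: [0.4, -0.5, -1.4]
gripper_width: 29.3
gripper_force: 29.9
```

>>> send_rows:
  steps:
    - [[0,0,-0.7,0,0.1],[0,0,-0.7,0,0.1],[0,0,-0.4,0,0.1],[0,0,0,0.57,0.1],[0,0,0,0.57,0.1]]

```text
time_s: 15.37
ee_pos: [526.8, 267.2, 333.7]
ee_rot: [179.9, -0.1, 78.1]
force: [-0.5, -0.4, -0.8]
gripper_width: 29.6
gripper_force: 29.9
```

Run:
```python
from h import *
# board +62: (550.1,-198.3), clamp y = tcp-1.5
delta(550.0,-197.5,330,78.3)
s=grab('side','s6');w=cloud(s);tp=env.state()['ee_pos']
m=(np.hypot(w[...,0]-tp[0],w[...,1]-tp[1])<50)&(w[...,2]>tp[2]-90)&(w[...,2]<tp[2]-15)
q=w[m];q=q[np.argsort(q[:,2])];print(len(q),np.round(q[::max(1,len(q)//35)]-tp).astype(int).tolist())
```

```text
t15.37 pos [526.8 267.2 333.7] rot [ 1.799e+02 -1.000e-01  7.810e+01] w29.6 gf29.9 F [-0.5 -0.4 -0.8]
units dx dy dz -11.25 2.96 0.08 turn -0.02
182 [[-13, -4, -79], [21, -18, -74], [25, -10, -72], [18, -14, -69], [15, -15, -68], [21, -15, -64], [25, 1, -64], [-14, -6, -63], [15, -3, -61], [-10, 7, -60], [-17, -9, -57], [-17, -4, -53], [14, -12, -48], [21, 4, -47], [-15, -11, -41], [-11, -7, -40], [-11, -6, -36], [16, -16, -34], [13, -14, -32], [0, -32, -31], [-5, -6, -29], [4, 33, -28], [13, 26, -27], [-5, -5, -26], [7, -6, -26], [-5, -2, -25], [2, 15, -24], [5, 15, -24], [1, 2, -23], [9, 19, -23], [7, -6, -22], [13, 29, -22], [-2, -2, -21], [-12, -8, -21], [10, 31, -19], [4, 0, -18], [-5, 4, -17]]
```

>>> send_rows:
  steps:
    - [[-0.5,0.13,0,0,0.1],[-0.9,0.24,0,0,0.1],[-0.9,0.24,0,0,0.1],[-0.9,0.24,0,0,0.1],[-0.9,0.24,0,0,0.1]]

```text
time_s: 15.83
ee_pos: [535.4, 96.1, 331.8]
ee_rot: [-180.0, 0.0, 78.5]
force: [-0.1, -0.7, -1.8]
gripper_width: 29.1
gripper_force: 29.9
```

>>> send_rows:
  steps:
    - [[-0.9,0.24,0,0,0.1],[-0.9,0.24,0,0,0.1],[-0.9,0.24,0,0,0.1],[-0.9,0.24,0,0,0.1],[-0.9,0.24,0,0,0.1]]

```text
time_s: 16.25
ee_pos: [546.0, -90.2, 332.0]
ee_rot: [-180.0, 0.0, 78.4]
force: [0.3, -0.1, -2.0]
gripper_width: 28.8
gripper_force: 29.9
```

>>> send_rows:
  steps:
    - [[-0.9,0.24,0,0,0.1],[-0.9,0.22,0,0,0.1],[-0.7,0.15,0,0,0.1],[0,0,0,0,0.1],[0,0,0,0,0.1]]

```text
time_s: 16.67
ee_pos: [549.8, -192.5, 331.4]
ee_rot: [-179.9, -0.0, 78.2]
force: [0.1, -0.1, -1.7]
gripper_width: 29.0
gripper_force: 29.9
```

>>> send_rows:
  steps:
    - [[0,0,0.5,0,0.1],[0,0,0.8,0,0.1],[0,0,0.8,0,0.1],[0,0,0.5,0,0.1],[0,0,0.2,0,0.1]]

```text
time_s: 17.08
ee_pos: [548.1, -188.9, 216.7]
ee_rot: [-179.6, -0.1, 78.5]
force: [-0.6, 0.1, -0.9]
gripper_width: 29.3
gripper_force: 29.9
```

>>> send_rows:
  steps:
    - [[0,0,0,0,0.1],[0,0,0,0,0.1],[0,0,0,0,0.1]]

```text
time_s: 17.33
ee_pos: [551.2, -191.1, 222.3]
ee_rot: [179.8, 0.0, 78.4]
force: [0.3, 0.7, -0.1]
gripper_width: 29.6
gripper_force: 29.9
```

Run:
```python
from h import *
delta(550.0,-197.5,151,78.3)
s=grab('side','s7');w=cloud(s);tp=env.state()['ee_pos'];save(s,'m6',(230,200,350,320),5)
m=(np.hypot(w[...,0]-tp[0],w[...,1]-tp[1])<50)&(w[...,2]>tp[2]-83)&(w[...,2]<tp[2]-15)
q=w[m];q=q[np.argsort(q[:,2])];print(len(q),np.round(q[::max(1,len(q)//35)]-tp).astype(int).tolist())
```

```text
t17.33 pos [ 551.2 -191.1  222.3] rot [179.8   0.   78.4] w29.6 gf29.9 F [ 0.3  0.7 -0.1]
units dx dy dz -0.16 -0.00 1.78 turn 0.01
299 [[14, -11, -78], [-12, -7, -74], [-17, -9, -71], [25, -3, -68], [25, 1, -65], [-15, -9, -64], [-12, -10, -63], [13, -11, -62], [-16, 14, -60], [20, -10, -56], [19, -16, -52], [-14, 10, -47], [20, -1, -43], [-1, -32, -40], [-11, -8, -37], [13, -15, -34], [-6, -31, -33], [11, -14, -31], [-14, -2, -29], [2, 30, -28], [1, 16, -27], [3, -36, -27], [15, 28, -26], [9, -2, -26], [10, 31, -26], [-9, -8, -25], [-7, -6, -25], [-4, -31, -25], [3, 13, -24], [8, -10, -24], [7, 6, -23], [6, -5, -23], [-1, -24, -22], [9, 4, -22], [10, -13, -21], [4, 6, -20], [12, 8, -19], [10, -14, -16]]
```

View pics/m6.png

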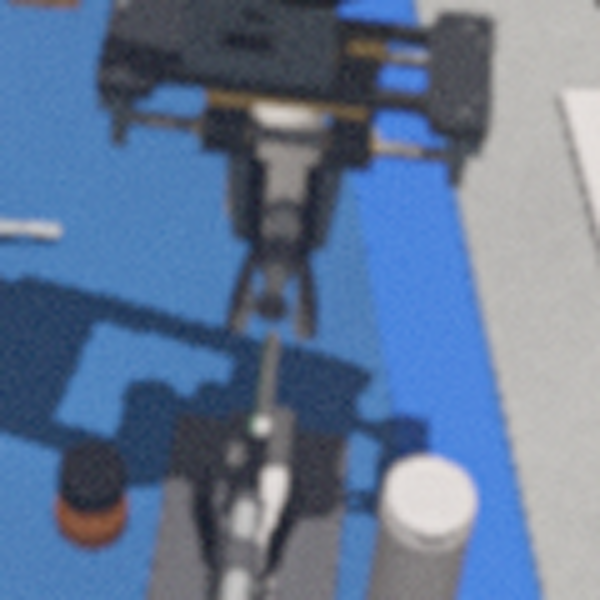

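The open jaws at (240,325) and (305,325) straddle the board line at (273,340), and the first clamp is still in place at (240,520). I'll lower and release.

>>> send_rows:
  steps:
    - [[-0.16,-0.02,0.3,0,0.1],[0,0,0.4,0,0.1],[0,0,0.5,0,0.1],[0,0,0.4,0,0.1],[0,0,0.15,0,0.1]]

```text
time_s: 17.8
ee_pos: [547.4, -197.1, 149.4]
ee_rot: [-179.9, -0.0, 78.3]
force: [-0.2, 0.4, -1.1]
gripper_width: 29.0
gripper_force: 29.9
```

>>> send_rows:
  steps:
    - [[0,0,0,0,0.1],[0,0,0,0,0.1],[0,0,0,0,0.1]]

```text
time_s: 18.05
ee_pos: [549.0, -197.7, 152.0]
ee_rot: [179.8, 0.0, 78.3]
force: [-0.1, -0.9, -0.3]
gripper_width: 29.6
gripper_force: 29.9
```

```bash
python3 -c "
from h import *
delta(550.0,-197.5,151,78.3)"
```

```text
t18.05 pos [ 549.  -197.7  152. ] rot [179.8   0.   78.3] w29.6 gf29.9 F [-0.1 -0.9 -0.3]
units dx dy dz 0.01 0.02 0.03 turn 0.00
```

>>> send_rows:
  steps:
    - [[0,0,0,0,0.45],[0,0,0,0,0.5],[0,0,0,0,0.55],[0,0,0,0,0.6],[0,0,0,0,0.7]]

```text
time_s: 18.47
ee_pos: [548.2, -197.4, 150.8]
ee_rot: [180.0, 0.0, 78.3]
force: [-0.7, 0.3, 0.3]
gripper_width: 58.9
gripper_force: 0.0
```

>>> send_rows:
  steps:
    - [[0,0,0,0,0.8],[0,0,0,0,0.9],[0,0,0,0,1],[0,0,0,0,1],[0,0,0,0,1]]

```text
time_s: 18.88
ee_pos: [547.9, -197.3, 150.4]
ee_rot: [-180.0, 0.0, 78.3]
force: [0.1, 0.3, 0.2]
gripper_width: 90.0
gripper_force: 0.0
```

>>> send_rows:
  steps:
    - [[0,0,-0.3,0,1],[0,0,-0.5,0,1],[0,0,-0.9,0,1],[0,0,-0.9,0,1],[0,0,-0.9,0,1]]

```text
time_s: 19.3
ee_pos: [547.6, -197.2, 291.7]
ee_rot: [-180.0, -0.0, 78.3]
force: [-0.0, -0.9, -0.3]
gripper_width: 91.3
gripper_force: 0.0
```

>>> send_rows:
  steps:
    - [[0,-0.9,-0.5,0,1],[0,-0.9,0,0,1],[0,-0.9,0,0,1],[0,0,0,0,1],[0,0,0,0,1]]

```text
time_s: 19.72
ee_pos: [440.9, -175.2, 311.1]
ee_rot: [179.9, 0.0, 78.3]
force: [0.6, -0.4, 0.9]
gripper_width: 91.5
gripper_force: 0.0
```

Run:
```python
from h import *
s=grab('side','s8');t=grab('top','t8');w=cloud(s)
def c(f,b,k):
    a,bb,cc,d=b; return cv2.resize(np.ascontiguousarray(f['pixels'][bb:d,a:cc,::-1]),None,fx=k,fy=k,interpolation=cv2.INTER_CUBIC)
cv2.imwrite('pics/m7.png',np.hstack([c(s,(230,240,330,360),4),c(t,(325,110,425,230),4)]))
```

```text
(no output)
```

View pics/m7.png

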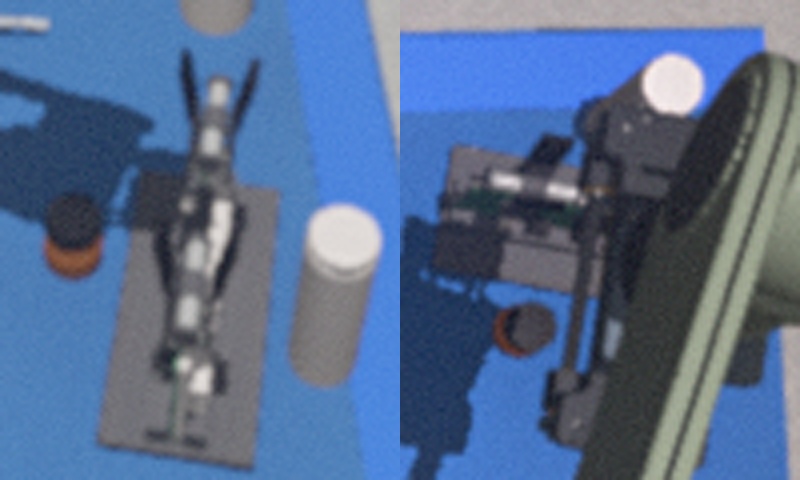

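Both clamps stand upright on the edge, axles at side crop (215,120) and (190,280), with the gripper clear. I'll check the numbers, then hand in.

Run:
```python
from h import *
s=pickle.load(open('s8.pkl','rb'));w=cloud(s);c=np.array([537.5,-259]);a=np.radians(78.3);ey=np.array([np.cos(a),np.sin(a)]);ex=np.array([ey[1],-ey[0]])
d=w[...,:2]-c;X=d@ex;Y=d@ey;Z=w[...,2];ok=True
for sg in(1,-1):
    m=(abs(X)<9)&(sg*Y>22)&(sg*Y<105)&(Z>112)&(Z<140)
    y=Y[m];lo,hi=np.percentile(y,[2,98]);mid=(lo+hi)/2
    m2=(abs(X)<35)&(abs(Y-mid)<14)&(Z>160)&(Z<190);x=X[m2]
    n,f=np.median(x[x<0]),np.median(x[x>0])
    print(sg,'y %.0f..%.0f mid %.0f  axle top z %.0f handles x %.0f %.0f top %.0f'%(lo,hi,mid,np.percentile(Z[m],85),n,f,np.nanmax(Z[m2])))
    ok&=40<abs(mid)<86 and abs(n+f)/2<10
if ok: print(env.job_done())
```

```text
1 y 28..95 mid 62  axle top z 133 handles x -18 22 top 183
-1 y -96..-28 mid -62  axle top z 132 handles x -18 23 top 184
the job is handed in; nothing more can be done
None
```

Both clamps are clipped upright on the board's edge, about 62 mm either side of the middle and let go; the driver stayed on its hook, and I handed the job in (no verdict came back) after about 20 s of robot time.

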